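Offer a lid up to its hinge on an instrument case and hold it for the pin

ROBOT

A 6-joint arm with a two-finger parallel gripper is mounted at the origin on the work surface. World frame = base frame: x ahead of the robot, y to its left, z up, the work surface at z = 0. Lengths are in mm, angles in rad, forces in N, time in s.
With the tool pointing down it reaches from about 350 to 975 mm from the base axis. Payload 7.1 kg.
Tool frame: the origin (TCP) lies at the very end of the fingers, on their centre line; the grasp point (between the pads) lies 19 mm behind it (ctrl.grip_point_offset is the distance from the TCP to the grasp point, in mm); z points along the fingers, y is the direction in which the jaws open and shut (so a half turn about z gives the same grasp; the last joint's range is limited). The gripper opens to 88 mm and grips with 3 to 60 N. Pads are 20 mm wide; open, the fingers measure 115 mm over their backs; the gripper's body (75 mm by 178 mm) begins 61 mm behind the grasp point.
Start: joints at [1.175, 0.423, 1.63, -0, 1.089, -0.019], TCP at [229.934, 581.15, 222.675] pointing down, gripper open.
Joint ranges: [-3, 3], [-0.9, 2.11], [0.09, 2.58], [-1.31, 4.45], [0.11, 2.69], [-2.54, 2.54]. Speed limits (rad/s): [2.39, 2.39, 3.01, 3.14, 3.14, 3.14].

INTERFACE

Orientations are given as a rotation vector (axis times angle).
In Python, from workcell import ctrl gives the robot as it stands.
- The arm moves only by the tool move_arm, never from a script. Its argument "increments" is one flat list of numbers, 5 for each row, row after row: the closure in counts, from 0 (fully open) to 255 (shut), then the shift along the tool's x, y, z in mm, then the turn about the tool's z in degrees. In form: [grip, dx, dy, dz, yaw, grip, dx, dy, dz, yaw, ...]. A call has 1 to 12 rows; each row is the pose to reach, as a shift and turn from the pose measured when the call began, along the tool's axes at that moment; what a row does not reach only later rows make up. A row lasts 1/8 s, in which the tool goes at most 62.5 mm and 10.7 degrees, less where a joint would pass 70% of its speed; a pose out of reach is approached as far as the arm can. A call with a gripper value outside its range is refused whole. The fingers move at their own pace and stop on an object; the grip force is fixed at half the most. Time passes only in rows, so rows that repeat a pose let the fingers close. It gives the time, the measured TCP pose, the force and the opening at its end, in the units of the state.
- ctrl.get_obs(): the state, without advancing time (a new reading comes with each control period).
- ctrl.get_image(name): name is "side" or "top" or "wrist"; returns a dict with "frame" (384x512x3 uint8, red, green, blue), "vertical_fov" (degrees; the focal length in pixels is half the picture's height over the tangent of half this angle, whatever the lens; pixels are square), "cx", "cy" (the principal point, pixels), "distortion" ([k1, k2, p1, p2, k3] as OpenCV has them; the pictures are not rectified), "pose" (4x4, takes a point from camera to world coordinates); the wrist camera has in their place "mount" (4x4, takes a point from camera to tool coordinates, whose origin is the TCP and whose axes are the flange's). Camera axes: x right, y down, z forward; pixel columns grow to the right and rows downward; lengths in mm; the calibration is good to about 2 mm. A picture is of the moment at which its call begins: read the wrist's pose just before it. There is no depth.
- ctrl.close_job(): hands the job in, once; it reports no verdict.
The state is a dict: "t": time; "qpos": joint angles; "qvel": joint speeds; "joint_torque": joint torques, N m; "ee_pos": TCP position; "orientation": TCP orientation; "ft_force": force on the tool from outside, world axes, zero at the start; "moment": the same for the moment, N m; "width": finger opening in mm.
Only numpy, scipy, OpenCV 4.12 (cv2) and the standard library are available. Lean on these libraries where they do the work, as an engineer would, in place of code of your own. Each camera call takes 0.05 s, during which the arm holds its last target.

TASK

On this electronics bench, take the hinged lid out of the panel rack and offer it up to the open instrument case, upright, with its hinge knuckle between the case's two knuckles so that the three holes line up and the hinge pin could be pushed straight through. Finish while still holding the lid there in the gripper, still and carried by the gripper alone, not forced against the case; do not let go, and do not fit the pin. Leave the other panel, the meter, the solder spool and the pin in its tray where they are.

Things in the scene. Friction and masses are not known exactly. Their poses are not given: they have to be found in the camera images.
- case: Open-topped grey steel instrument case, fixed, 140 x 180 x 100 mm (x, y, z), walls 4 mm. Origin at the centre of its underside; x points from its front (three black knobs) to its rear wall, y along that wall, z up. Its two hinge knuckles are outside the rear (+x) wall, near the rim. Nothing inside stands above the rim.
- case_bore (a point): Mid-point of the case's hinge line: 82.5 mm from the case's origin along x (12.5 mm outside the rear wall), 96 mm above the bench. Axes as the case's; y is the line of the holes. At each side a steel knuckle: tube along y, 20 mm outside, 12 mm hole, y = 34 to 70 and -70 to -34 mm, on a jamb block. The 68 mm gap is open above, below and to the rear.
- lid: The hinged lid, loose, about 0.26 kg, upright in a rack slot: grey sheet 4 mm thick (x), 160 mm wide (y), z = 17 to 120 mm, grip rail on its top edge, one steel knuckle below. Origin: centre of the knuckle's hole, y along it, z up the sheet. Knuckle: tube along y, 20 mm outside, 12 mm hole, 60 mm long, y = -30 to 30. Alike front to back and left to right: either way round fits.
- lid_rail (a point): Middle of the lid's aluminium grip rail, 111 mm above the lid's origin along its z: rail 10 mm thick (x), 130 mm long (y), 22 mm high (z), to be gripped across its thickness from above. Axes as the lid's. With the holes in line, the sheet's lower edge hangs 7 mm above the tops of the case's knuckles: only the gripper carries the lid.
- blank: The other panel, loose, 0.15 kg, in the other slot: a plain grey sheet 4 x 160 x 68 mm with three dark vent lines, lower than the lid, without rail or knuckle. Origin 17 mm below the middle of its lower edge; axes as the lid's. Leave it.
- rack: Panel rack, fixed: black base 190 x 190 x 12 mm, two slots along its y at x = -50 and +50 mm. Grooved grey posts at each slot's ends (y = 67 to 88 mm either side, 85 mm high, groove 7 mm wide) hold the sheets upright; pull a panel straight up 45 mm or more to free it. Origin: centre of the underside. A lid in it has its origin 28 mm and its rail's top 150 mm above the bench.
- pin: The hinge pin, loose, bright steel, 6 mm in diameter, 131 mm long with a bent end, lying in a shallow black tray (90 x 180 x 18 mm). Origin on the rod's centre line near its middle. Leave it.
- meter: Yellow hand-held multimeter lying face up, loose, 160 x 80 x 42 mm. Origin at the centre of its underside. Leave it.
- spool: Solder spool standing on its flange, loose, 54 mm in diameter, 40 mm high. Origin at the centre of its underside. Leave it.

How it is judged:
By the outcome, as a careful person would: the job done as asked, in the order asked, and still so for the second after the job is handed in, while the arm keeps its last pose, push and grip.
It also fails if it takes over 43 s, if anything falls off the work surface, if the arm or the gripper's body presses on something with over 40 N, if the wrist force passes 120 N, or if a joint passes its speed limit or range.

## Working session

There is one attempt and no reset: what is moved stays moved. The work goes in short steps, Python scripts to look and compute and a tool call to move; the robot and the scene stay as the last step left them, time stands still between calls to the robot, and variables do not carry over. Pictures are saved under pics/ and viewed, and the job is handed in when it is done.

Besides the shell and the picture viewer there is one more tool, called after "Request:" as name(argument=value, ...), one argument or row to a line, values as JSON. move_arm: Moves the arm, as the interface text tells. Its arguments: {"type":"object","properties":{"increments":{"type":"array","items":{"type":"number"}}},"required":["increments"]}

```bash
ls; mkdir -p pics; cat > h.py <<'E'
import numpy as np, cv2, json
from workcell import ctrl
from scipy.spatial.transform import Rotation as R
def grab(n,tag):
    o=ctrl.get_obs(); im=ctrl.get_image(n)
    f=im["frame"]; cv2.imwrite(f"pics/{tag}.png",cv2.cvtColor(f,cv2.COLOR_RGB2BGR))
    if "pose" in im: T=np.array(im["pose"])
    else:
        E=np.eye(4);E[:3,:3]=R.from_rotvec(o["orientation"]).as_matrix();E[:3,3]=o["ee_pos"]
        T=E@np.array(im["mount"])
    np.savez(f"pics/{tag}.npz",f=f,T=T,fov=im["vertical_fov"],c=[im["cx"],im["cy"]],d=im["distortion"])
    return o
class V:
    def __init__(s,tag):
        z=np.load(f"pics/{tag}.npz");s.f=z["f"];s.T=z["T"];F=s.f.shape[0]/2/np.tan(np.radians(z["fov"])/2)
        s.K=np.array([[F,0,z["c"][0]],[0,F,z["c"][1]],[0,0,1]]);s.d=z["d"].astype(float).ravel()
    def ray(s,uv):
        p=cv2.undistortPoints(np.array([[uv]],float),s.K,s.d)[0,0]
        d=s.T[:3,:3]@np.array([p[0],p[1],1]);return s.T[:3,3],d
    def onz(s,uv,z):
        o,d=s.ray(uv);return o+d*(z-o[2])/d[2]
    def proj(s,P):
        P=np.atleast_2d(P).astype(float);I=np.linalg.inv(s.T);Q=P@I[:3,:3].T+I[:3,3]
        return cv2.projectPoints(Q,np.zeros(3),np.zeros(3),s.K,s.d)[0][:,0]
def tri(a,ua,b,ub):
    o1,d1=a.ray(ua);o2,d2=b.ray(ub);d1=d1/np.linalg.norm(d1);d2=d2/np.linalg.norm(d2)
    A=np.array([d1,-d2]).T;t=np.linalg.lstsq(A,o2-o1,rcond=None)[0]
    p,q=o1+t[0]*d1,o2+t[1]*d2;return (p+q)/2,np.linalg.norm(p-q)
E
python3 - <<'E'
from h import *
o=grab("top","top0");grab("side","side0");grab("wrist","wr0")
print(o)
for t in("top0","side0","wr0"):
    v=V(t);print(t,v.T.round(2).tolist(),v.K[0,0],v.K[:2,2],v.d)
E
```

```text
pics
{'t': 0.0, 'qpos': array([ 1.17502115e+00,  4.23828883e-01,  1.63069272e+00,  1.52431707e-05,
        1.08860071e+00, -1.89714504e-02]), 'qvel': array([-1.87475517e-05,  6.41435371e-04,  6.70475121e-04,  6.74078852e-04,
        2.38339781e-03,  1.58790398e-03]), 'joint_torque': array([ 3.58072240e-03, -5.44634879e+01, -2.73669684e+01,  6.43502106e-02,
        2.27346062e-02, -1.47103233e-04]), 'ee_pos': array([229.70850044, 580.65388597, 221.90809667]), 'orientation': array([-5.88335920e-01, -3.08567626e+00,  2.34670398e-03]), 'ft_force': array([-0.51792356, -0.55638305,  0.31713613]), 'moment': array([-0.00820247, -0.05290867,  0.00876349]), 'width': 87.94586864982772}
top0 [[-0.01, -1.0, 0.06, 533.13], [-1.0, 0.02, 0.02, -5.16], [-0.02, -0.06, -1.0, 1055.2], [0.0, 0.0, 0.0, 1.0]] 471.16811398788764 [253.46654906 189.29218694] [-0.01063984  0.          0.          0.          0.        ]
side0 [[0.99, -0.09, 0.09, 462.31], [-0.13, -0.68, 0.72, -874.36], [-0.01, -0.73, -0.68, 936.19], [0.0, 0.0, 0.0, 1.0]] 492.7672012748574 [247.44188769 193.70666441] [-0.10566924  0.          0.          0.          0.        ]
wr0 [[0.37, 0.9, 0.25, 161.78], [0.93, -0.35, -0.1, 606.75], [-0.0, 0.27, -0.96, 384.35], [0.0, 0.0, 0.0, 1.0]] 315.1916071391645 [259.33078342 195.15136346] [-0.08697782  0.          0.          0.          0.        ]
```

View pics/top0.png

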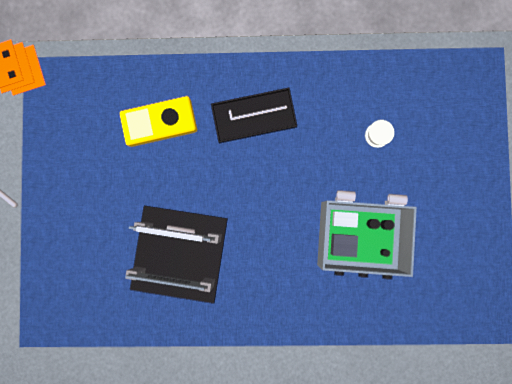

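View pics/side0.png

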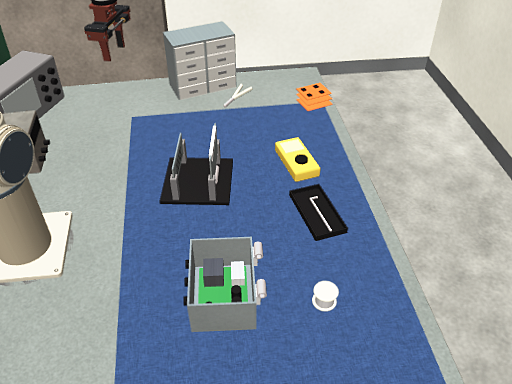

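View pics/wr0.png

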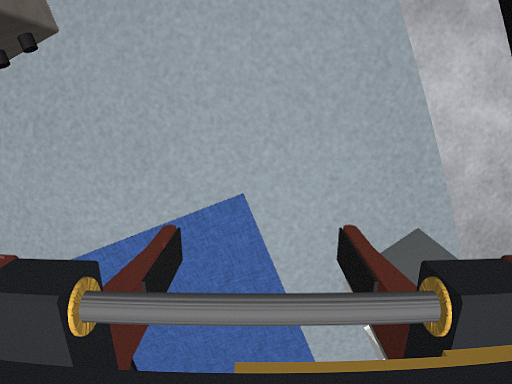

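```bash
python3 - <<'E'
from h import *
v=V("top0");f=cv2.cvtColor(v.f,cv2.COLOR_RGB2BGR)
a=cv2.resize(f[195:310,115:235],None,fx=5,fy=5,interpolation=cv2.INTER_CUBIC)
cv2.imwrite("pics/z1.png",a)
b=cv2.resize(f[180:290,310:425],None,fx=5,fy=5,interpolation=cv2.INTER_CUBIC);cv2.imwrite("pics/z2.png",b)
s=V("side0");f=cv2.cvtColor(s.f,cv2.COLOR_RGB2BGR)
c=cv2.resize(f[115:215,150:250],None,fx=5,fy=5,interpolation=cv2.INTER_CUBIC)
d=cv2.resize(f[230:340,175:275],None,fx=5,fy=5,interpolation=cv2.INTER_CUBIC)
cv2.imwrite("pics/z3.png",c);cv2.imwrite("pics/z4.png",d)
E
```

```text
(no output)
```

View pics/z1.png

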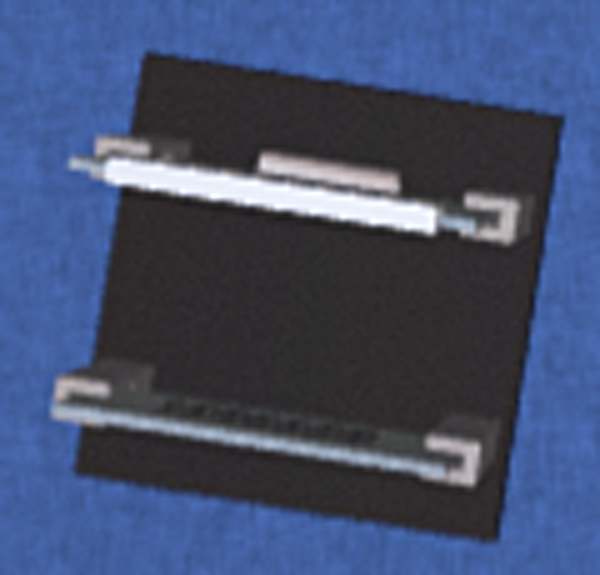

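View pics/z2.png

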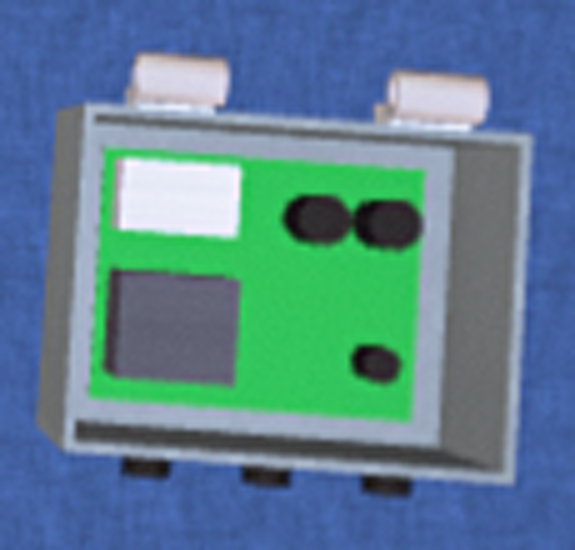

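View pics/z3.png

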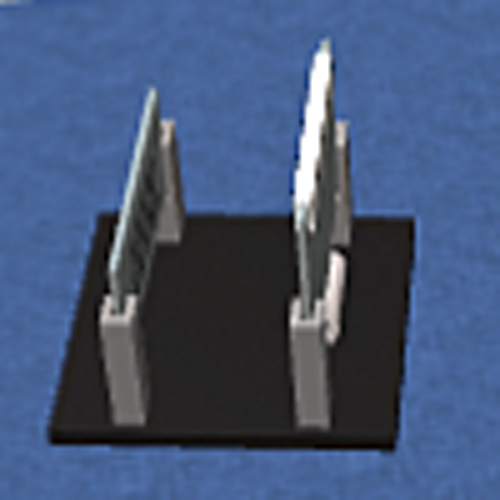

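View pics/z4.png

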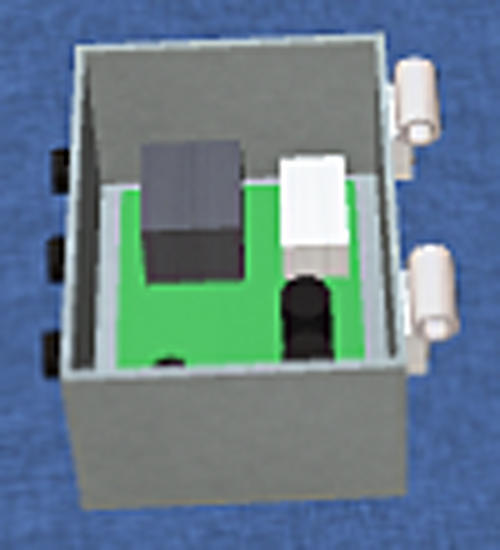

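```bash
python3 - <<'E'
from h import *
v=V("top0");s=V("side0")
f=v.f.astype(int)
m=((f.min(2)>205)).astype(np.uint8);m[:,:125]=0;m[:,215:]=0;m[:222]=0;m[246:]=0
ys,xs=np.nonzero(m);print(len(xs))
c,sz,an=cv2.minAreaRect(np.stack([xs,ys],1).astype(np.float32));bx=cv2.boxPoints((c,sz,an));print(c,sz,an)
P=np.array([v.onz(p,150) for p in bx]);print(P.round(1).tolist(),"cent",v.onz(c,150).round(1))
print([np.linalg.norm(P[i]-P[i-1]).round(1) for i in range(4)])
z=lambda u,x0,y0:((u[0]+.5)/5-.5+x0,(u[1]+.5)/5-.5+y0)
C=np.array([v.onz(z(u,310,180),100) for u in [(87,106),(532,134),(516,484),(70,452)]])
print("rim top",C.round(1).tolist(),[np.linalg.norm(C[i]-C[i-1]).round(1) for i in range(4)],C.mean(0))
D=np.array([s.onz(z(u,175,230),100) for u in [(78,47),(383,36),(407,367),(66,377)]])
print("rim side",D.round(1).tolist(),[np.linalg.norm(D[i]-D[i-1]).round(1) for i in range(4)],D.mean(0))
# knuckle tops, rim, outer ends in top view at z=96 : corners of tube silhouettes
k=[(135,57),(228,60),(130,100),(227,105),(394,74),(489,78),(388,117),(487,123)]
K=np.array([v.onz(z(u,310,180),96) for u in k]);print("kn",K.round(1).tolist())
# side rail triangulation
r=z((302,205),150,115);print(s.onz(r,150))
for a,b in [((437,205),(312,205))]: print(tri(v,z(a,115,195),s,z(b,150,115)))
E
```

```text
308
(168.850341796875, 231.75787353515625) (66.07330322265625, 8.089347839355469) 8.880659103393555
[[510.1, 243.6, 150.0], [525.4, 241.2, 150.0], [504.2, 114.9, 150.0], [489.0, 117.5, 150.0]] cent [507.2 179.1 150. ]
[np.float64(127.9), np.float64(15.5), np.float64(128.0), np.float64(15.5)]
rim top [[563.9, -132.0, 100.0], [550.1, -310.5, 100.0], [410.4, -299.5, 100.0], [425.3, -122.1, 100.0]] [np.float64(139.0), np.float64(179.0), np.float64(140.0), np.float64(178.0)] [ 487.42933843 -216.05933998  100.        ]
rim side [[425.2, -121.1, 100.0], [563.0, -133.0, 100.0], [548.4, -311.5, 100.0], [411.7, -298.2, 100.0]] [np.float64(177.6), np.float64(138.4), np.float64(179.0), np.float64(137.3)] [ 487.08014586 -215.92335192  100.        ]
kn [[583.7, -152.5, 96.0], [581.9, -190.1, 96.0], [566.3, -150.0, 96.0], [563.7, -189.2, 96.0], [575.2, -257.0, 96.0], [573.0, -295.2, 96.0], [557.8, -254.0, 96.0], [554.8, -293.8, 96.0]]
[490.61355996 110.66881554 150.        ]
(array([497.34850065, 115.98036938, 145.03317518]), np.float64(2.959019691450206))
```

```bash
cat >> h.py <<'E'
def inc(target,yawy):
    """target TCP world; yawy: world angle (deg) wanted for tool y axis (mod 180)"""
    o=ctrl.get_obs();M=R.from_rotvec(o["orientation"]).as_matrix()
    d=M.T@(np.array(target)-o["ee_pos"])
    cur=np.degrees(np.arctan2(M[1,1],M[0,1]));w=(yawy-cur+90)%180-90
    print("t",o["t"],"ee",o["ee_pos"].round(2),"toolY ang",cur.round(2),"tilt z",M[:,2].round(4),"F",o["ft_force"].round(2),"w",round(o["width"],2))
    print("inc",d.round(2),"yaw",round(-w,2),"q",o["qpos"].round(2))
E
python3 -c "
from h import *
inc([507,179,235],-9.5)"
```

```text
t 0.15 ee [229.77 580.76 222.09] toolY ang 68.41 tilt z [-5.0e-04 -1.1e-03 -1.0e+00] F [ 0.54 -0.85 -0.39] w 87.86
inc [-405.61 -271.59  -12.6 ] yaw 77.91 q [ 1.18  0.42  1.63  0.    1.09 -0.02]
```

Request:
move_arm(
  increments=[0,-20,-14,-4,4,0,-61,-41,-8,13,0,-102,-68,-12,22,0,-150,-100,-13,31,0,-203,-136,-13,41,0,-256,-171,-13,50,0,-306,-205,-13,59,0,-350,-234,-13,67,0,-385,-258,-13,74,0,-406,-272,-13,78,0,-406,-272,-13,78,0,-406,-272,-13,78],
)

```text
t: 1.65
ee_pos: [506.6, 178.2, 235.4]
orientation: [2.4, 2.027, -0.002]
ft_force: [0.1, 0.4, 0.5]
width: 87.8
```

```bash
python3 -c "
from h import *
grab('wrist','wr1')
inc([507,179,235],-9.5)"
```

```text
t 1.7 ee [506.5  178.64 235.39] toolY ang -9.56 tilt z [-9.0e-04 -1.1e-03 -1.0e+00] F [ 0.66 -0.12 -0.21] w 87.74
inc [0.44 0.43 0.39] yaw -0.06 q [ 0.32  0.28  1.81 -0.    1.05  0.48]
```

View pics/wr1.png

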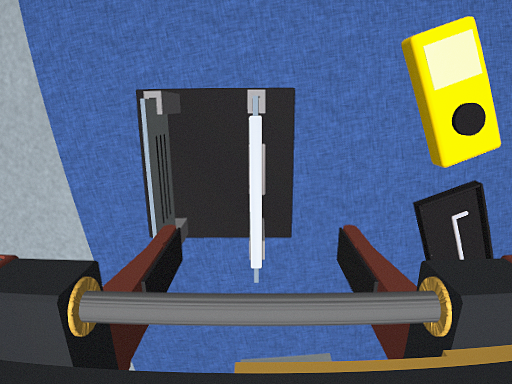

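```bash
python3 - <<'E'
from h import *
v=V("wr1");f=v.f.astype(int)
m=(f.min(2)>200).astype(np.uint8);m[:105]=0;m[280:]=0;m[:,:240]=0;m[:,:].T[275:]=0
ys,xs=np.nonzero(m)
for y in range(112,274,12):
    r=f[y,238:276].min(1); print(y,r.tolist())
print(ys.min(),ys.max())
for u in [(255.5,115.5),(256.5,268.5)]: print(v.onz(u,150).round(1))
a,b=v.onz((255.5,115.5),150),v.onz((256.5,268.5),150);d=a-b;print(np.linalg.norm(d),(a+b)/2,np.degrees(np.arctan2(d[1],d[0]))-90)
E
```

```text
112 [42, 43, 43, 45, 42, 41, 37, 42, 40, 94, 203, 194, 193, 189, 188, 163, 164, 157, 162, 161, 121, 165, 193, 196, 188, 195, 190, 106, 37, 44, 43, 45, 44, 44, 46, 44, 43, 44]
124 [42, 43, 40, 42, 46, 47, 43, 44, 38, 32, 59, 199, 242, 232, 232, 232, 232, 234, 229, 230, 230, 228, 233, 219, 17, 41, 41, 41, 42, 46, 42, 43, 37, 46, 43, 37, 41, 45]
136 [42, 44, 42, 41, 41, 43, 39, 38, 41, 31, 63, 186, 244, 230, 231, 234, 233, 234, 235, 233, 230, 231, 235, 223, 13, 34, 48, 41, 41, 46, 45, 38, 46, 42, 41, 43, 38, 49]
148 [38, 43, 41, 38, 44, 46, 36, 41, 42, 31, 70, 185, 244, 231, 230, 230, 234, 234, 234, 233, 233, 232, 228, 213, 150, 181, 167, 84, 27, 43, 44, 40, 46, 44, 43, 41, 45, 42]
160 [42, 43, 42, 41, 41, 43, 42, 35, 44, 37, 63, 172, 248, 233, 231, 234, 234, 236, 235, 234, 234, 232, 231, 217, 144, 176, 158, 78, 35, 41, 44, 46, 44, 43, 41, 48, 43, 42]
172 [38, 47, 37, 40, 43, 44, 48, 40, 40, 34, 57, 175, 255, 233, 230, 231, 234, 235, 236, 236, 236, 232, 233, 215, 140, 174, 148, 77, 37, 42, 41, 40, 46, 44, 39, 45, 41, 43]
184 [42, 43, 41, 37, 46, 40, 41, 39, 42, 36, 49, 164, 255, 233, 23
[... 723 characters left out ...]
230, 71, 108, 90, 34, 46, 44, 43, 38, 36, 42, 42, 42, 43, 43]
244 [70, 69, 73, 69, 73, 67, 69, 65, 73, 63, 79, 159, 174, 248, 236, 231, 234, 234, 235, 238, 238, 237, 236, 224, 130, 182, 177, 51, 60, 72, 67, 66, 69, 70, 78, 74, 75, 75]
256 [78, 80, 72, 75, 74, 72, 69, 64, 62, 61, 65, 127, 155, 251, 236, 232, 232, 234, 236, 238, 238, 236, 235, 228, 128, 179, 174, 53, 61, 69, 70, 67, 63, 69, 69, 63, 74, 70]
268 [68, 73, 69, 63, 70, 73, 66, 69, 69, 70, 63, 66, 60, 99, 153, 147, 179, 188, 189, 187, 172, 141, 134, 74, 58, 66, 70, 67, 67, 71, 75, 76, 72, 72, 72, 65, 71, 67]
112 267
[515.  244.1 150. ]
[493.7 115.7 150. ]
130.17234251566094 [504.35559814 179.88890853 150.        ] -9.418874132344698
```

```bash
python3 - <<'E'
from h import *
o=ctrl.get_obs();v=V("wr1");M=R.from_rotvec(o["orientation"]).as_matrix();e=o["ee_pos"]
h=o["width"]/2
for p in [(0,0,0),(10,h,0),(10,-h,0),(-10,h,0),(-10,-h,0),(10,h,-19),(10,-h,-19)]: print(p,v.proj(e+M@np.array(p,float)).round(1))
f=cv2.cvtColor(v.f,cv2.COLOR_RGB2BGR)
cv2.imwrite("pics/z5.png",cv2.resize(f[215:315,100:400],None,fx=2.6,fy=2.6,interpolation=cv2.INTER_CUBIC))
E
```

```text
(0, 0, 0) [[258.6 240.9]]
(10, 43.869439697982024, 0) [[338.  223.8]]
(10, -43.869439697982024, 0) [[179.1 224. ]]
(-10, 43.869439697982024, 0) [[335.5 256.7]]
(-10, -43.869439697982024, 0) [[181.8 256.8]]
(10, 43.869439697982024, -19) [[347.2 237.5]]
(10, -43.869439697982024, -19) [[169.9 237.6]]
```

View pics/z5.png

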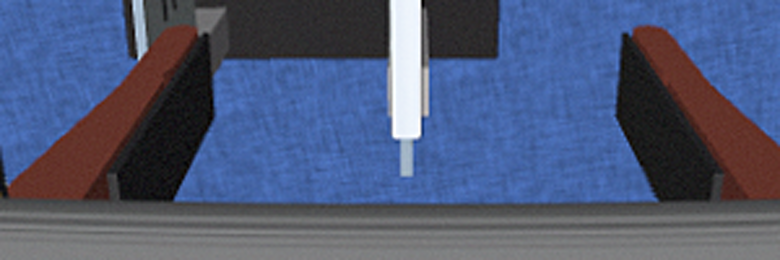

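```bash
python3 -c "
from h import *
inc([505,180.5,158],-9.4)"
```

```text
t 1.7 ee [506.5  178.64 235.39] toolY ang -9.56 tilt z [-9.0e-04 -1.1e-03 -1.0e+00] F [ 0.66 -0.12 -0.21] w 87.74
inc [ 1.67 -1.74 77.39] yaw -0.16 q [ 0.32  0.28  1.81 -0.    1.05  0.48]
```

Request:
move_arm(
  increments=[0,1.7,-1.7,20,0,0,1.7,-1.7,50,0,0,1.7,-1.7,70,0,0,1.7,-1.7,77,0,0,1.7,-1.7,77,0],
)

```text
t: 2.33
ee_pos: [504.7, 181.0, 158.4]
orientation: [2.398, 2.03, -0.003]
ft_force: [-0.5, -0.2, -0.1]
width: 87.5
```

```bash
python3 - <<'E'
from h import *
grab('wrist','wr2')
inc([505,180.5,158],-9.4)
v=V("wr2");f=cv2.cvtColor(v.f,cv2.COLOR_RGB2BGR)
cv2.imwrite("pics/z6.png",cv2.resize(f[60:315,130:390],None,fx=2.3,fy=2.3,interpolation=cv2.INTER_CUBIC))
g=v.f.astype(int)
for y in range(60,291,20):
    r=g[y,225:300].min(1);i=np.nonzero(r>215)[0];print(y,(i.min()+225,i.max()+225,(i.min()+i.max())/2+225) if len(i) else None)
E
```

```text
t 2.375 ee [505.2  181.04 158.92] toolY ang -9.52 tilt z [-3.e-04 -8.e-04 -1.e+00] F [0.21 0.66 0.32] w 88.03
inc [-0.56 -0.11  0.92] yaw -0.12 q [ 0.32  0.38  1.87 -0.    0.89  0.49]
60 None
80 None
100 None
120 None
140 (np.int64(249), np.int64(266), np.float64(257.5))
160 (np.int64(249), np.int64(266), np.float64(257.5))
180 (np.int64(250), np.int64(265), np.float64(257.5))
200 (np.int64(250), np.int64(265), np.float64(257.5))
220 (np.int64(250), np.int64(265), np.float64(257.5))
240 (np.int64(250), np.int64(265), np.float64(257.5))
260 (np.int64(250), np.int64(265), np.float64(257.5))
280 (np.int64(251), np.int64(265), np.float64(258.0))
```

View pics/z6.png

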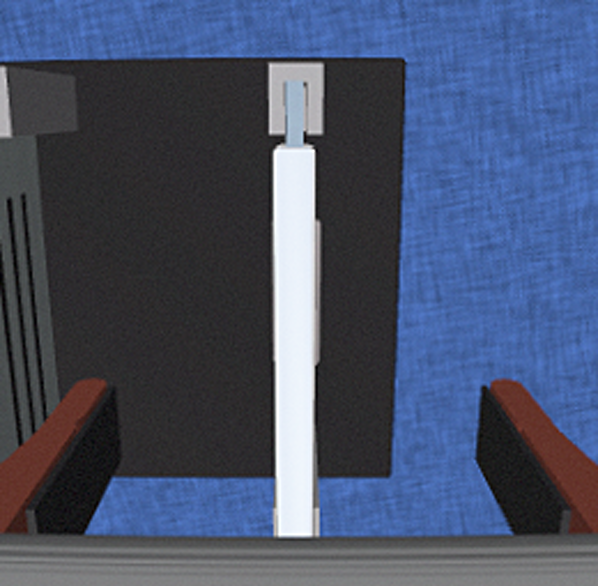

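Request:
move_arm(
  increments=[0,0,-1.3,15,0,0,0,-1.3,32,0,0,0,-1.3,38.5,0,0,0,-1.3,38.5,0],
)

```text
t: 2.88
ee_pos: [503.4, 181.0, 119.5]
orientation: [-2.398, -2.029, 0.004]
ft_force: [0.2, -0.7, 0.6]
width: 87.9
```

Request:
move_arm(
  increments=[150,0,0,0,0,200,0,0,0,0,230,0,0,0,0,255,0,0,0,0,255,0,0,0,0,255,0,0,0,0,255,0,0,0,0,255,0,0,0,0],
)

```text
t: 3.88
ee_pos: [503.4, 181.0, 119.5]
orientation: [-2.398, -2.029, 0.004]
ft_force: [0.5, -0.4, 0.2]
width: 11.4
```

```bash
python3 - <<'E'
from h import *
inc([505,180.5,158],-9.4)
E
```

```text
t 3.875 ee [503.39 181.01 119.51] toolY ang -9.52 tilt z [-0.002  -0.0014 -1.    ] F [ 0.47 -0.43  0.15] w 11.41
inc [ -0.3    1.6  -38.49] yaw -0.12 q [ 0.32  0.44  1.9  -0.    0.81  0.49]
```

Request:
move_arm(
  increments=[255,0,0,0,0,255,0,0,0,0,255,0,0,0,0],
)

```text
t: 4.25
ee_pos: [503.4, 181.0, 119.5]
orientation: [-2.398, -2.029, 0.004]
ft_force: [0.0, -0.4, -0.8]
width: 10.1
```

Request:
move_arm(
  increments=[255,0,0,-5,0,255,0,0,-15,0,255,0,0,-30,0,255,0,0,-50,0,255,0,0,-72,0,255,0,0,-95,0,255,0,0,-113,0,255,0,0,-120,0,255,0,0,-120,0,255,0,0,-120,0],
)

```text
t: 5.5
ee_pos: [503.2, 181.0, 238.9]
orientation: [-2.398, -2.029, 0.005]
ft_force: [0.7, -0.3, -1.8]
width: 10.1
```

```bash
python3 - <<'E'
from h import *
grab('side','side1');grab('wrist','wr3');grab('top','top1')
inc([575.5,-222.6,236],-4.6)
E
```

```text
t 5.65 ee [503.31 181.05 238.83] toolY ang -9.52 tilt z [-0.0031 -0.0018 -1.    ] F [-0.51  0.93 -1.52] w 9.78
inc [-386.14  137.98    3.33] yaw -4.92 q [ 0.32  0.27  1.81 -0.    1.06  0.49]
```

View pics/side1.png

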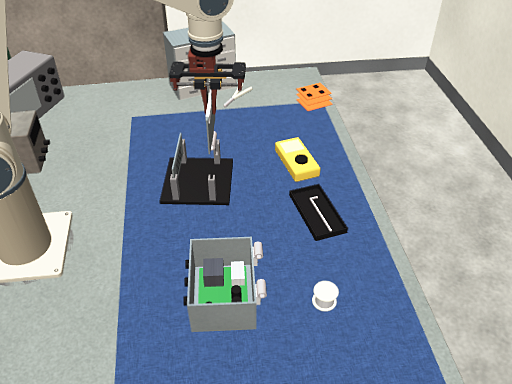

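View pics/wr3.png

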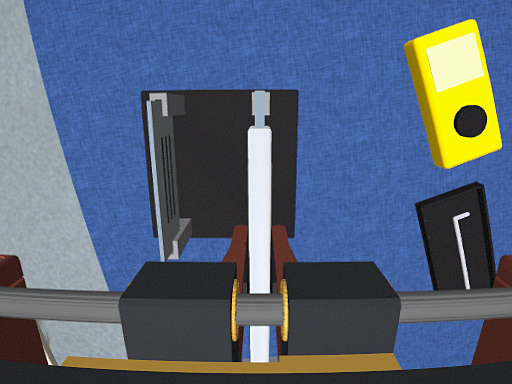

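```bash
python3 - <<'E'
from h import *
o=ctrl.get_obs();M=R.from_rotvec(o["orientation"]).as_matrix();e=o["ee_pos"]
v=V("wr3")
f=v.f.astype(int);print([(y,f[y,252:268].min(1).mean().round()) for y in range(118,136)])
for dv in (0,4.3,5.6):
    P=v.onz((259.5,126.5-dv),e[2]+30);print(dv,(M.T@(P-e)).round(1))
E
```

```text
[(118, np.float64(112.0)), (119, np.float64(115.0)), (120, np.float64(115.0)), (121, np.float64(113.0)), (122, np.float64(113.0)), (123, np.float64(114.0)), (124, np.float64(110.0)), (125, np.float64(124.0)), (126, np.float64(172.0)), (127, np.float64(164.0)), (128, np.float64(195.0)), (129, np.float64(237.0)), (130, np.float64(230.0)), (131, np.float64(229.0)), (132, np.float64(228.0)), (133, np.float64(229.0)), (134, np.float64(229.0)), (135, np.float64(229.0))]
0 [ 64.6   0.2 -30.1]
4.3 [ 66.3   0.2 -30.2]
5.6 [ 66.8   0.2 -30.2]
```

Request:
move_arm(
  increments=[255,-15,5,3,0,255,-45,16,3,-1,255,-90,32,3,-1,255,-140,50,3,-2,255,-193,69,3,-3,255,-246,88,3,-4,255,-296,106,3,-5,255,-336,120,3,-5,255,-366,131,3,-5,255,-382,136,3,-5,255,-386,138,3,-5,255,-386,138,3,-5],
)

```text
t: 7.15
ee_pos: [575.3, -221.9, 236.1]
orientation: [-2.306, -2.131, 0.006]
ft_force: [-0.4, 0.6, -1.6]
width: 10.1
```

```bash
python3 - <<'E'
from h import *
grab('side','side2');grab('top','top2')
inc([569.5,-222.6,188],-4.6)
z=lambda t,y0,y1,x0,x1,o:cv2.imwrite(f"pics/{o}.png",cv2.resize(cv2.cvtColor(V(t).f,cv2.COLOR_RGB2BGR)[y0:y1,x0:x1],None,fx=4,fy=4,interpolation=cv2.INTER_CUBIC))
z("side2",200,340,170,300,"z7");z("top2",150,290,300,440,"z8")
E
```

```text
t 7.25 ee [ 575.36 -221.43  236.24] toolY ang -4.46 tilt z [-0.0035 -0.0015 -1.    ] F [-0.01  0.1  -2.3 ] w 9.49
inc [-1.54 -5.59 48.27] yaw 0.14 q [-0.39  0.4   1.64 -0.    1.11 -0.31]
```

View pics/z7.png

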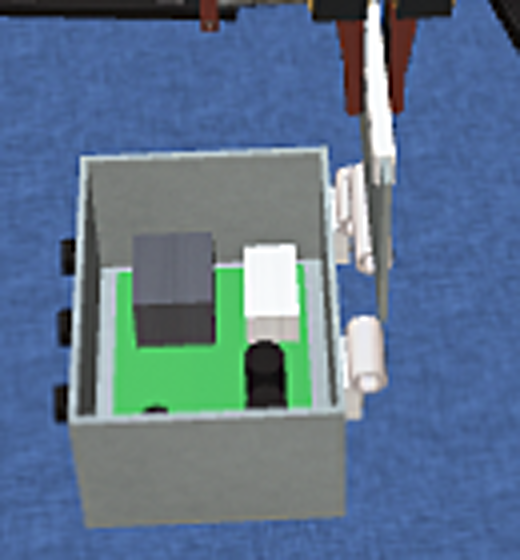

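View pics/z8.png

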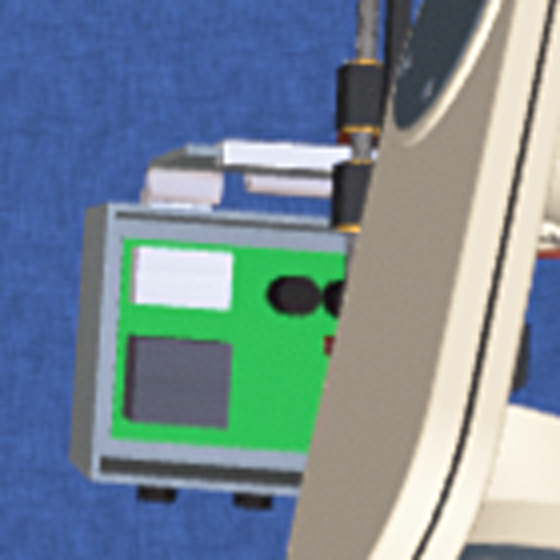

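```bash
cat >> h.py <<'E'
def zz(u,x0,y0,k=4): return ((u[0]+.5)/k-.5+x0,(u[1]+.5)/k-.5+y0)
def lidframe(P,org,yaw):
    c,s=np.cos(np.radians(yaw)),np.sin(np.radians(yaw));d=np.asarray(P)-org;return np.array([c*d[0]+s*d[1],-s*d[0]+c*d[1],d[2]])
E
python3 - <<'E'
from h import *
o=ctrl.get_obs();e=o["ee_pos"];org=e-[0,0,91.5];yaw=-4.46
t,s=V("top2"),V("side2")
print("rail y+ end top (exp ~0,65)",lidframe(t.onz(zz((222,153),300,150),e[2]+30.5),org,yaw).round(1))
print("lid knuckle y+ end top (exp x 0+-10,y 30)",[lidframe(t.onz(zz(u,300,150),org[2]),org,yaw).round(1) for u in [(246,173),(246,191)]])
print("sheet low corner side (0,-80)",lidframe(s.onz(zz((382,322),170,200),org[2]+17),org,yaw).round(1))
print("rail end top side (0,-65)",lidframe(s.onz(zz((384,165),170,200),e[2]+30.5),org,yaw).round(1))
print("lid kn -y end side (0,-30,0)",lidframe(s.onz(zz((363,262),170,200),org[2]),org,yaw).round(1))
E
```

```text
rail y+ end top (exp ~0,65) [ -0.9  64.3 122. ]
lid knuckle y+ end top (exp x 0+-10,y 30) [array([-0.8, 29.5,  0. ]), array([-9.5, 29. ,  0. ])]
sheet low corner side (0,-80) [ -1.9 -82.   17. ]
rail end top side (0,-65) [ -2.3 -73.1 122. ]
lid kn -y end side (0,-30,0) [ -7.3 -31.    0. ]
```

```bash
python3 -c "
from h import *
inc([572.5,-222.5,209.5],-4.6)"
```

```text
t 7.25 ee [ 575.36 -221.43  236.24] toolY ang -4.46 tilt z [-0.0035 -0.0015 -1.    ] F [-0.01  0.1  -2.3 ] w 9.49
inc [-1.24 -2.68 26.76] yaw 0.14 q [-0.39  0.4   1.64 -0.    1.11 -0.31]
```

Request:
move_arm(
  increments=[255,0,-1,6,0.1,255,-1.2,-2.7,16,0.1,255,-1.2,-2.7,24,0.1,255,-1.2,-2.7,26.8,0.1,255,-1.2,-2.7,26.8,0.1],
)

```text
t: 7.88
ee_pos: [572.4, -222.4, 209.1]
orientation: [-2.307, -2.13, 0.006]
ft_force: [0.1, -0.1, -2.3]
width: 10.0
```

```bash
python3 - <<'E'
from h import *
grab('side','side3');grab('top','top3');grab('wrist','wr4')
inc([571,-222.6,188],-4.6)
z=lambda t,y0,y1,x0,x1,o:cv2.imwrite(f"pics/{o}.png",cv2.resize(cv2.cvtColor(V(t).f,cv2.COLOR_RGB2BGR)[y0:y1,x0:x1],None,fx=6,fy=6,interpolation=cv2.INTER_CUBIC))
z("side3",220,320,230,290,"z9");z("top3",180,215,320,400,"z10")
E
```

```text
t 8.025 ee [ 572.71 -222.56  209.75] toolY ang -4.56 tilt z [-0.003  -0.0017 -1.    ] F [ 0.33 -0.88 -2.15] w 9.75
inc [-0.14 -1.64 21.75] yaw 0.04 q [-0.39  0.42  1.66 -0.    1.06 -0.31]
```

View pics/z9.png

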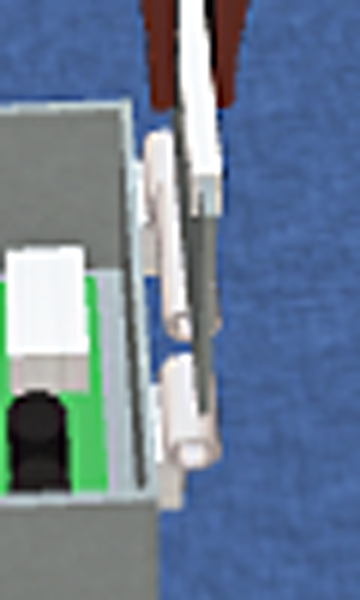

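View pics/z10.png

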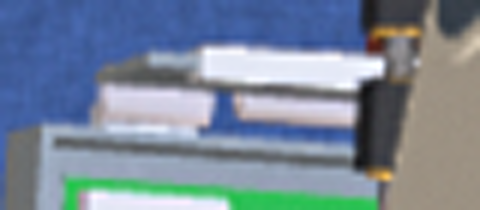

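View pics/wr4.png

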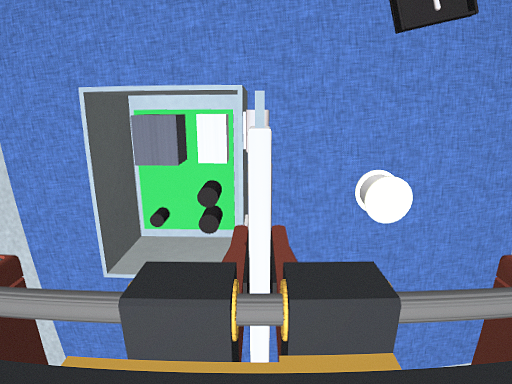

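```bash
python3 - <<'E'
from h import *
o=ctrl.get_obs();e=o["ee_pos"];org=e-[0,0,91.5];yaw=-4.56
s,t,w=V("side3"),V("top3"),V("wr4")
q=lambda u:zz(u,230,220,6)
L=lambda P:lidframe(P,org,yaw).round(1)
print("case kn -y end", L(s.onz(q((192,451)),96)))
print("lid kn -y end", L(s.onz(q((179,325)),org[2])))
print("sheet corner(0,-80,17)", L(s.onz(q((203,412)),org[2]+17)))
qt=lambda u:zz(u,320,180,6)
print("top: lid kn end y+ (30)",L(t.onz(qt((236,103)),org[2]+5)),"case kn inner end(34)",L(t.onz(qt((214,105)),101)),"outer(70)",L(t.onz(qt((100,100)),101)))
for du,dv in((0,0),(1.4,4.3)):
  for u,z in [((80,88),100),((244,86),100),((106,276),100)]:
    print("wrist rim",du,u,L(w.onz((u[0]-du,u[1]-dv),z)))
# expected rim corners from bore
for p in[(-152.5,90),(-12.5,90),(-152.5,-90)]:print(p)
E
```

```text
case kn -y end [ -4.3 -68.3 -22.2]
lid kn -y end [ -6.5 -31.2   0. ]
sheet corner(0,-80,17) [ -2.1 -80.6  17. ]
top: lid kn end y+ (30) [-4.9 30.4  5. ] case kn inner end(34) [ -4.8  33.3 -17.2] outer(70) [ -5.6  71.6 -17.2]
wrist rim 0 (80, 88) [-152.8   90.8  -18.2]
wrist rim 0 (244, 86) [-12.8  89.6 -18.2]
wrist rim 0 (106, 276) [-153.   -87.7  -18.2]
wrist rim 1.4 (80, 88) [-153.7   94.4  -18.2]
wrist rim 1.4 (244, 86) [-13.9  93.  -18.2]
wrist rim 1.4 (106, 276) [-153.7  -82.9  -18.2]
(-152.5, 90)
(-12.5, 90)
(-152.5, -90)
```

Request:
move_arm(
  increments=[255,0.9,0,2,0,255,0.9,0,5,0,255,0.9,0,8,0,255,0.9,0,11,0,255,0.9,0,11,0],
)

```text
t: 8.65
ee_pos: [572.6, -221.6, 198.3]
orientation: [-2.307, -2.13, 0.006]
ft_force: [-0.7, 0.1, -2.2]
width: 10.0
```

Request:
move_arm(
  increments=[255,0,0,2,0,255,0,0,5,0,255,0,0,8,0,255,0,0,10.5,0,255,0,0,10.5,0],
)

```text
t: 9.28
ee_pos: [572.4, -221.6, 187.6]
orientation: [-2.307, -2.13, 0.006]
ft_force: [0.6, -0.4, -3.0]
width: 10.0
```

```bash
python3 - <<'E'
from h import *
grab('side','side4');grab('top','top4');grab('wrist','wr5')
inc([571,-222.6,187.5],-4.6)
z=lambda t,y0,y1,x0,x1,o:cv2.imwrite(f"pics/{o}.png",cv2.resize(cv2.cvtColor(V(t).f,cv2.COLOR_RGB2BGR)[y0:y1,x0:x1],None,fx=8,fy=8,interpolation=cv2.INTER_CUBIC))
z("side4",235,305,230,290,"z11");z("top4",175,215,320,400,"z12");z("wr5",80,155,215,290,"z13")
E
```

```text
t 9.425 ee [ 572.6  -221.66  187.94] toolY ang -4.56 tilt z [-0.0034 -0.0015 -1.    ] F [-0.01 -0.74 -1.66] w 9.76
inc [-1.07 -1.51  0.45] yaw 0.04 q [-0.39  0.45  1.68 -0.    1.02 -0.31]
```

View pics/z11.png

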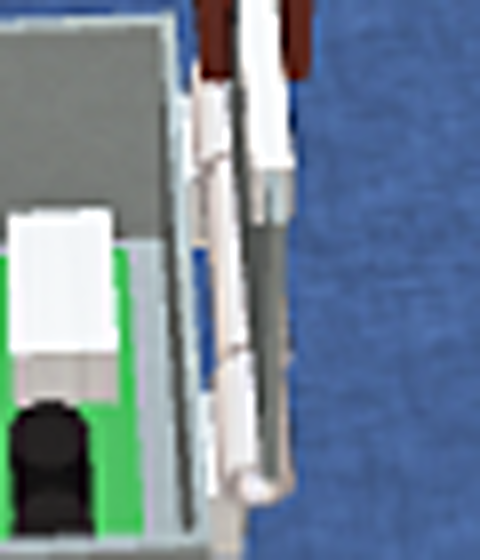

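View pics/z12.png

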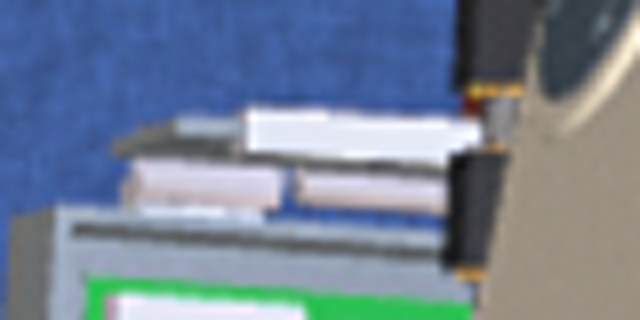

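View pics/z13.png

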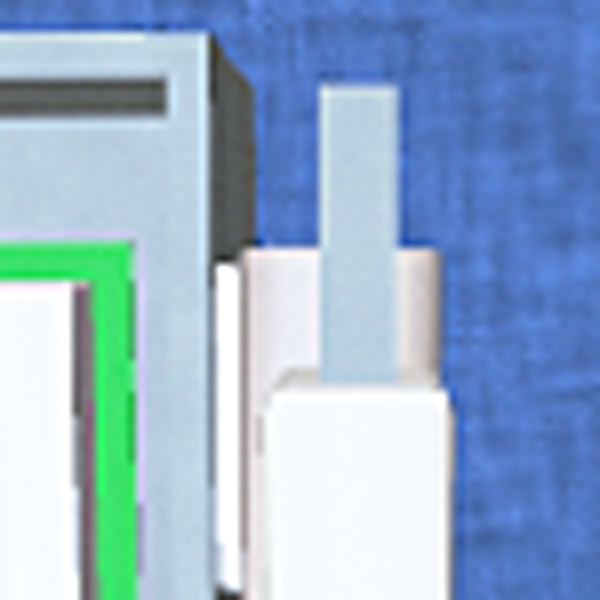

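View pics/wr5.png

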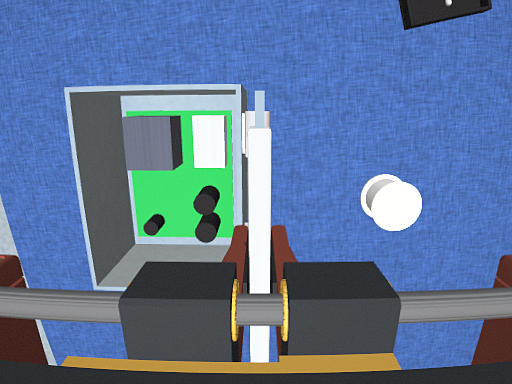

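```bash
python3 - <<'E'
from h import *
v=V("wr5")
cv2.imwrite("pics/z14.png",cv2.resize(cv2.cvtColor(v.f,cv2.COLOR_RGB2BGR)[105:235,230:290],None,fx=8,fy=4.5,interpolation=cv2.INTER_CUBIC))
for y in list(range(112,128,4))+list(range(130,240,8)): print(y,v.f[y,238:278].astype(int).min(1).tolist())
E
```

```text
112 [185, 189, 198, 91, 60, 60, 104, 164, 220, 223, 228, 233, 239, 239, 242, 243, 242, 181, 185, 189, 190, 186, 191, 189, 187, 188, 215, 236, 224, 213, 190, 151, 89, 69, 70, 76, 84, 90, 80, 75]
116 [188, 188, 189, 127, 255, 255, 255, 150, 211, 216, 224, 230, 233, 234, 236, 239, 238, 180, 186, 186, 188, 186, 188, 187, 188, 185, 211, 231, 212, 207, 183, 148, 81, 83, 74, 74, 79, 81, 79, 68]
120 [195, 194, 191, 131, 255, 254, 255, 145, 217, 219, 227, 232, 234, 236, 237, 238, 241, 179, 183, 186, 186, 189, 185, 186, 188, 189, 209, 230, 210, 202, 181, 145, 83, 82, 78, 76, 78, 82, 72, 80]
124 [189, 189, 188, 122, 240, 255, 255, 147, 219, 222, 228, 234, 236, 237, 237, 238, 241, 180, 183, 187, 186, 188, 187, 183, 186, 184, 208, 226, 214, 201, 179, 138, 93, 85, 86, 81, 89, 87, 89, 81]
130 [188, 192, 187, 128, 242, 255, 255, 149, 221, 223, 220, 252, 248, 247, 247, 247, 247, 248, 248, 248, 249, 249, 249, 248, 248, 247, 248, 246, 246, 245, 247, 251, 246, 92, 66, 79, 79, 75, 75, 85]
138 [191, 194, 189, 132, 242, 255, 255, 152, 227, 224, 240, 249, 246, 247, 246, 247, 247, 248, 248, 248, 248, 248, 24
[... 1697 characters left out ...]
, 247, 248, 246, 248, 248, 248, 249, 249, 249, 251, 249, 249, 250, 249, 248, 247, 248, 245, 243, 218, 97, 77, 86, 85, 80, 84, 81]
218 [193, 190, 197, 189, 129, 73, 81, 82, 79, 80, 162, 255, 251, 248, 247, 247, 247, 248, 248, 249, 249, 249, 250, 250, 249, 250, 249, 248, 248, 247, 246, 244, 211, 100, 73, 75, 78, 78, 84, 80]
226 [28, 32, 40, 44, 45, 48, 38, 33, 79, 145, 191, 255, 251, 247, 246, 247, 247, 248, 249, 249, 249, 250, 250, 249, 250, 249, 250, 248, 248, 248, 247, 245, 206, 97, 65, 31, 32, 41, 39, 44]
234 [51, 52, 52, 51, 44, 51, 50, 52, 40, 16, 102, 255, 253, 248, 247, 246, 247, 248, 249, 249, 249, 250, 250, 250, 250, 250, 249, 248, 248, 248, 245, 245, 190, 14, 41, 51, 48, 50, 49, 47]
```

View pics/z14.png

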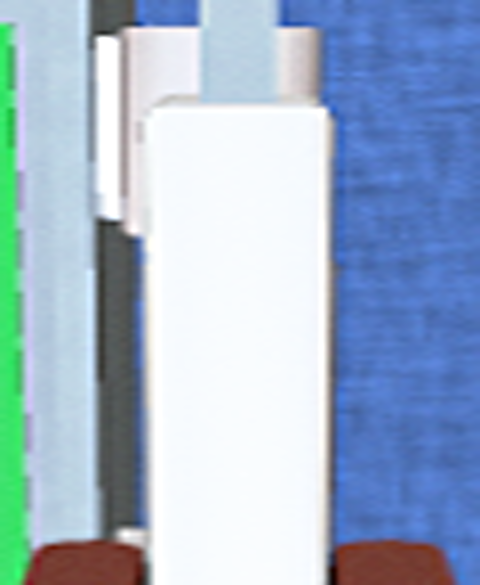

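```bash
python3 - <<'E'
from h import *
o=ctrl.get_obs();e=o["ee_pos"];org=e-[0,0,91.5];yaw=-4.56
w=V("wr5");L=lambda u,z:lidframe(w.onz(u,z),org,yaw).round(2)
g=w.f.astype(int)
def edge(y,a,b,thr,rng):  # first crossing subpixel in min channel
    pass
print("case kn +y L/R edges",L((244.6,118),96),L((269.6,118),96))
print("case kn -y left",L((245.6,226),96))
print("lid kn L/R rows 170",L((247.3,170),96),L((271.3,170),96)," row 205",L((247.5,205),96),L((271.2,205),96))
print("rim outer edge",[L(u,100) for u in [(241.2,96),(241.3,112),(241.7,162),(241.9,186),(242.2,218)]])
print("rail L/R", [L(u,org[2]+122) for u in [(248.6,138),(270.6,138),(248.7,218),(270.3,218)]])
print("sheet end",L((256,91),org[2]+120), "kn +y end outer",L((257,110.5),101),"kn +y inner end", L((246.5,157.5),96),"kn -y inner",L((246,223),96))
E
```

```text
case kn +y L/R edges [-11.76  64.22  -0.44] [ 7.93 64.21 -0.44]
case kn -y left [-12.02 -26.5   -0.44]
lid kn L/R rows 170 [-10.03  22.52  -0.44] [ 9.64 22.53 -0.44]  row 205 [-10.17  -7.53  -0.44] [ 9.85 -7.51 -0.44]
rim outer edge [array([-13.99,  80.88,   3.56]), array([-14.06,  68.9 ,   3.56]), array([-14.28,  29.83,   3.56]), array([-14.41,  10.01,   3.56]), array([-14.59, -17.74,   3.56])]
rail L/R [array([ -4.22,  60.03, 122.  ]), array([  4.89,  60.03, 122.  ]), array([ -4.5 ,  24.94, 122.  ]), array([  5.07,  24.95, 122.  ])]
sheet end [ -1.13  78.88 120.  ] kn +y end outer [-1.93 70.02  4.56] kn +y inner end [-10.57  32.84  -0.44] kn -y inner [-11.64 -23.74  -0.44]
```

Request:
move_arm(
  increments=[255,0,-0.6,0.1,0.1,255,0.2,-1.2,0.2,0.2,255,0.2,-1.7,0.2,0.2,255,0.2,-1.7,0.2,0.2],
)

```text
t: 9.93
ee_pos: [570.9, -221.3, 187.8]
orientation: [-2.311, -2.126, 0.006]
ft_force: [0.4, -0.4, -1.8]
width: 9.8
```

```bash
python3 - <<'E'
from h import *
grab('side','side5');grab('top','top5');grab('wrist','wr6')
inc([571,-222.6,187.5],-4.8)
z=lambda t,y0,y1,x0,x1,o:cv2.imwrite(f"pics/{o}.png",cv2.resize(cv2.cvtColor(V(t).f,cv2.COLOR_RGB2BGR)[y0:y1,x0:x1],None,fx=8,fy=8,interpolation=cv2.INTER_CUBIC))
z("side5",235,305,230,290,"z15");z("top5",175,215,320,400,"z16")
v=V("wr6");cv2.imwrite("pics/z17.png",cv2.resize(cv2.cvtColor(v.f,cv2.COLOR_RGB2BGR)[105:235,230:290],None,fx=8,fy=4.5,interpolation=cv2.INTER_CUBIC))
for y in [112,116,120,124,165,170,175,180,190,200,210,220,226]: print(y,v.f[y,240:278].astype(int).min(1).tolist())
E
```

```text
t 10.075 ee [ 570.93 -221.33  187.74] toolY ang -4.76 tilt z [-0.0035 -0.0015 -1.    ] F [ 0.58  0.92 -2.15] w 9.77
inc [-1.26  0.18  0.24] yaw 0.04 q [-0.39  0.45  1.68 -0.    1.01 -0.3 ]
112 [182, 188, 192, 90, 60, 63, 75, 170, 233, 217, 230, 235, 241, 243, 240, 184, 187, 189, 185, 189, 186, 187, 186, 185, 207, 241, 239, 232, 226, 206, 187, 141, 70, 74, 78, 82, 86, 83]
116 [185, 186, 185, 156, 255, 255, 231, 160, 209, 220, 226, 230, 235, 237, 237, 179, 186, 185, 187, 186, 183, 187, 186, 184, 205, 235, 233, 225, 211, 197, 182, 135, 75, 76, 73, 78, 80, 79]
120 [191, 192, 185, 159, 255, 255, 229, 160, 213, 222, 226, 232, 234, 237, 238, 175, 187, 185, 183, 184, 186, 187, 187, 184, 209, 237, 230, 227, 207, 197, 178, 134, 77, 78, 78, 73, 84, 79]
124 [190, 192, 185, 112, 255, 255, 230, 159, 220, 223, 230, 234, 236, 239, 238, 176, 181, 182, 184, 184, 184, 186, 183, 183, 209, 237, 232, 222, 207, 198, 173, 126, 80, 86, 83, 90, 88, 90]
165 [187, 187, 193, 161, 69, 81, 75, 100, 221, 255, 248, 247, 246, 246, 246, 248, 247, 248, 247, 247, 248, 248, 248, 247, 247, 246, 246, 246, 244, 244, 244, 13
[... 801 characters left out ...]
9, 78, 173, 255, 250, 247, 246, 246, 246, 247, 248, 248, 249, 248, 248, 249, 248, 249, 247, 248, 247, 246, 244, 243, 232, 100, 72, 72, 78, 76, 76, 78]
210 [186, 185, 190, 190, 96, 76, 77, 82, 170, 255, 250, 247, 247, 246, 247, 246, 248, 248, 249, 249, 249, 249, 249, 248, 248, 247, 247, 246, 244, 243, 213, 92, 73, 83, 86, 83, 79, 89]
220 [191, 190, 191, 191, 126, 72, 76, 70, 147, 255, 251, 246, 246, 247, 246, 247, 249, 247, 249, 249, 249, 249, 249, 249, 249, 248, 247, 247, 246, 242, 203, 92, 77, 80, 79, 73, 70, 68]
226 [34, 39, 38, 37, 35, 44, 83, 146, 187, 255, 250, 247, 246, 245, 246, 248, 248, 248, 249, 249, 249, 249, 249, 249, 248, 248, 247, 247, 245, 245, 203, 95, 66, 25, 35, 33, 41, 43]
```

View pics/z15.png

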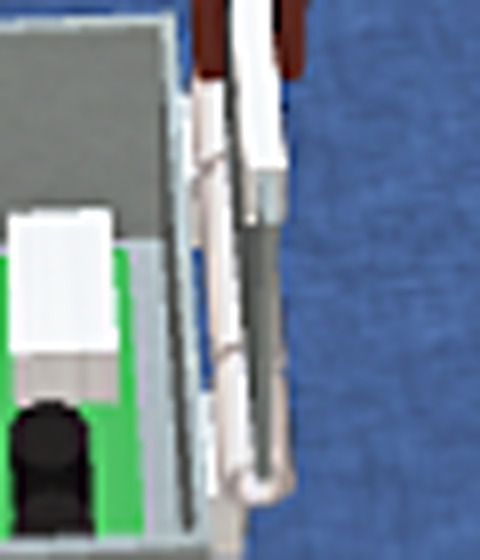

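View pics/z16.png

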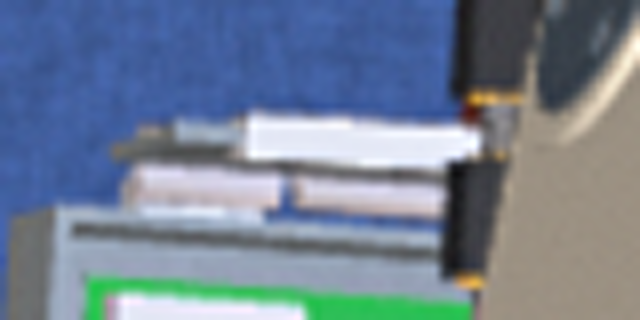

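View pics/z17.png

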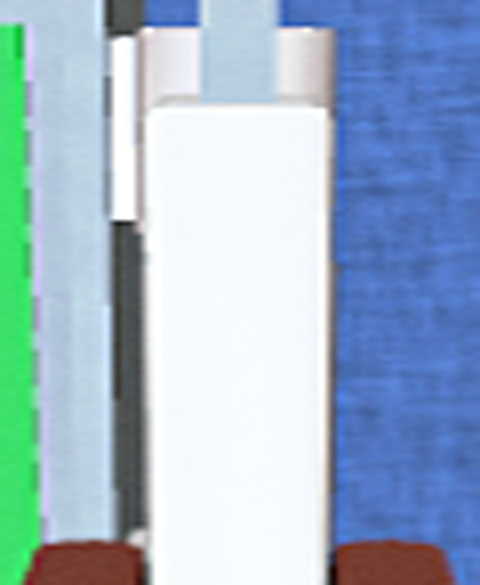

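```bash
python3 - <<'E'
from h import *
s=V("side5");c=np.cos(np.radians(-4.7));n=np.sin(np.radians(-4.7))
def W(x,y,z):  # case-bore frame
    b=np.array([570.9,-221.5,0]);return b+np.array([c*x-n*y,n*x+c*y,z])
def zp(P): 
    p=s.proj(P)[0];return ((p-[230,235]+.5)*8-.5).round(1)
for nm,p in {"case-y inner top":(-5,-34,104.7),"case -y outer bot":(0,-70,86),"case -y bore":(0,-70,96),"case+y outer top":(-5,70,104.7),"lid +y end top":(-5,30,104.7),"lid +y end top,z+3":(-5,30,107.7),"sheet low corner":(0,-80,113),"sheet low corner z+3":(0,-80,116),"rail end top":(5,-65,218),"rail end bottom":(5,-65,196)}.items(): print(nm,zp(W(*p)))
f=s.f.astype(int)
for col in (255,256,257,258): print(col,[int(f[y,col].min()) for y in range(250,285)])
E
```

```text
case-y inner top [236.8 351.1]
case -y outer bot [264.4 506.1]
case -y bore [265.  483.6]
case+y outer top [212.4  51.9]
lid +y end top [221.4 162.2]
lid +y end top,z+3 [221.5 155.1]
sheet low corner [268.9 477. ]
sheet low corner z+3 [269.1 470.1]
rail end top [292.8 162.6]
rail end bottom [290.9 221.6]
255 [217, 217, 216, 217, 220, 150, 137, 171, 181, 176, 169, 159, 153, 147, 142, 137, 117, 97, 92, 88, 83, 67, 65, 58, 59, 62, 57, 44, 47, 50, 46, 44, 78, 91, 211]
256 [237, 237, 237, 241, 200, 143, 173, 214, 213, 210, 208, 209, 207, 206, 206, 205, 206, 211, 208, 206, 207, 202, 196, 191, 181, 174, 170, 147, 143, 134, 105, 89, 117, 120, 203]
257 [247, 245, 246, 249, 162, 221, 243, 241, 239, 236, 235, 236, 236, 233, 233, 233, 230, 229, 227, 226, 224, 222, 221, 220, 218, 217, 218, 221, 188, 148, 177, 202, 200, 199, 199]
258 [98, 100, 152, 141, 130, 153, 168, 165, 208, 212, 210, 244, 245, 244, 244, 245, 244, 243, 242, 241, 241, 240, 239, 239, 238, 238, 238, 242, 148, 183, 232, 229, 225, 223, 221]
```

```bash
python3 - <<'E'
from h import *
cv2.imwrite("pics/z18.png",cv2.resize(cv2.cvtColor(V("side5").f,cv2.COLOR_RGB2BGR)[252:300,248:272],None,fx=16,fy=12,interpolation=cv2.INTER_LINEAR))
E
```

```text
(no output)
```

View pics/z18.png

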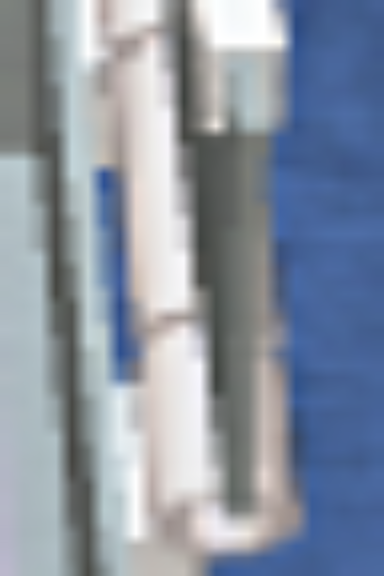

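Request:
move_arm(
  increments=[255,0,0,0.2,0,255,0,0,0.2,0,255,0,0,0.2,0,255,0,0,0.2,0],
)

```text
t: 10.58
ee_pos: [570.9, -221.3, 187.5]
orientation: [-2.311, -2.126, 0.006]
ft_force: [-0.4, 0.5, -1.5]
width: 10.0
```

```bash
python3 - <<'E'
from h import *
o=ctrl.get_obs();print(o['t'],o['ee_pos'].round(2),o['ft_force'].round(2),o['moment'].round(3),np.abs(o['qvel']).max(),o['width'])
grab('side','side6')
E
```

```text
10.575 [ 570.93 -221.32  187.55] [-0.45  0.53 -1.51] [-0.026  0.012 -0.019] 0.0013112749240053265 10.025483999103235
```

View pics/side6.png

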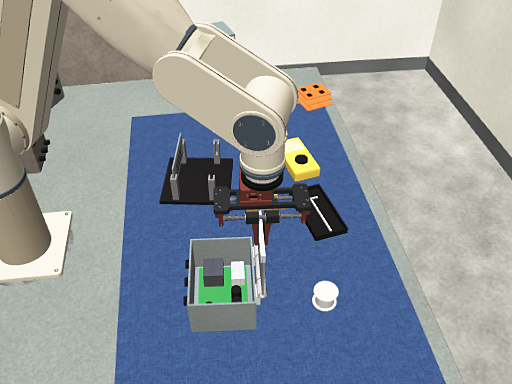

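```bash
python3 -c "
from h import *
print(ctrl.close_job())"
```

```text
the job is handed in; nothing more can be done
None
```

I took the lid out of the rack by its rail and brought it to the case. It is now held upright with its knuckle between the case's two knuckles, and I handed the job in at about 10.6 s with the gripper still closed on it.

Last checks:
- **Across the hinge line:** in the wrist view the lid's knuckle and the case's knuckles lined up to about 0.2 mm, after I corrected an offset of about 1.7 mm.
- **Along the hinge line:** the top view shows about 4 mm between the knuckle ends at the one side I could see. That is the value expected when the lid is centred; the arm hid the other side.
- **Height:** the arm's position puts the lid's hole at about 96 mm, as required. The side view was less certain: most points agreed to about 1.5 mm, but comparing the two seams between the knuckles suggested the lid could be up to about 2.5 mm high or shifted along the hinge line. I relied on the arm's position for height and on the top view along the line.
- **Forces:** there was no contact load. The wrist force was only about the lid's weight, and the arm was still.
- **Calibration:** before the grasp, the cameras disagreed by about 2–3 mm in x. I therefore centred the jaws by eye on the rail and made the final alignment from the knuckles themselves.
- **Other items:** the other panel, meter, spool, and pin in its tray look undisturbed in the last side picture.

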